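# Clamp a brass strip in the bench micrometer by its ratchet

## Robot

A 7-joint arm with a two-finger parallel gripper is mounted at the origin on a cart in front of the work surface, level with it; the furniture and walls round the work are solid. World frame = base frame: x ahead of the robot, y to its left, z up, the work surface at z = 0. Lengths are in m, angles in rad, forces in N, time in s.
With the tool pointing down it reaches from about 0.4 to 0.85 m from the base axis. Payload 4.5 kg.
Tool frame: the origin (TCP) lies midway between the tips of the shut fingers; the grasp point (between the pads) lies behind it (r.grip_point_offset is the z of the grasp point in the tool frame, in m); z points along the fingers, y is the line along which they close (so a half turn about z gives the same grasp; the last joint's range is limited). The gripper opens to 88 mm and grips with 3 to 60 N. Pads are 18 mm wide; open, the fingers measure 123 mm over their backs; the gripper's body (75 mm by 187 mm) begins 45 mm behind the grasp point.
Start: joints at [-0.672, 0.689, -0.195, 1.565, 0.157, 0.902, -0.215], TCP at [0.476, 0.406, 0.239] pointing down, gripper open.
Joint ranges: [-3.01, 3.01], [-0.46, 2.08], [-1.47, 1.51], [0.13, 2.56], [-1, 4.14], [0.04, 2.09], [-2.66, 2.66]. Speed limits (rad/s): [2.57, 2.57, 3.14, 3.14, 3.14, 3.14, 3.14].

## Interface

Orientations are given as a unit quaternion [x, y, z, w].
In Python, from plant import r, optics, workorder gives the robot as it stands.
- The arm moves only by the shell command python3 -m creep 'ROWS' [FORCE]. ROWS is JSON, a list of rows, each an object of numbers: "grip": the gripper command: -1 is shut, 1 is fully open, values between are in proportion; "tx", "ty", "tz": the shift along the tool's x, y, z in cm; "spin": the turn about the tool's z in degrees. In form: [{"grip": .., "tx": .., "ty": .., "tz": .., "spin": ..}, ...]. A call has 1 to 8 rows; each row shifts and turns the commanded pose from where the row before left it, along the tool's axes as they then stand; what a row does not reach is not made up. A row lasts 1/12 s, in which the tool goes at most 41.7 mm and 7.16 degrees, less where a joint would pass 70% of its speed; a pose out of reach is approached as far as the arm can. A call with a gripper value outside its range is refused whole. The fingers move at their own pace and stop on an object; FORCE is the grip in N (left out, the last holds). Time passes only in rows, so rows that do not move let the fingers close. It gives the time, the measured TCP pose, the force, the opening and the grip force at its end, in the units of the state.
- r.get_state(): the state, without advancing time (a new reading comes with each control period).
- optics.snapshot(name): name is "side" or "top" or "wrist"; returns (picture, depth): 384x512x3 uint8, red, green, blue; 384x512 float32, m along the optical axis (not along the pixel's ray), 0 where there is no reading.
- optics.get_calibration(name): a dict with "fx", "fy", "cx", "cy" (pixels), "extrinsics" (4x4, takes a point from world to camera coordinates). Camera axes: x right, y down, z forward; pixel columns grow to the right and rows downward; lengths in m; the calibration is good to about 2 mm. A picture is of the moment at which its call begins: read the wrist's pose just before it. get_calibration takes no time and is no camera call; for the wrist camera it gives the pose at the moment of the call.
- workorder.finish_job(): hands the job in; it is judged then, once.
The state is a dict: "clock": time; "q": joint angles; "qd": joint speeds; "joint_torque": joint torques, N m; "tool_pos": TCP position; "eef_rot": TCP orientation; "contact_force": force on the tool from outside, world axes, zero at the start; "moment": the same for the moment, N m; "opening": opening from 0.0 (shut) to 1.0 (fully open); "finger_force": force on a finger pad.
Only numpy, scipy, OpenCV 4.12 (cv2) and the standard library are available. Lean on these libraries where they do the work, as an engineer would, in place of code of your own. Each camera call takes 0.05 s, during which the arm holds its last target. There are 200 camera calls.

## Task

Lay the brass strip on the micrometer's work table, centred and in line with it, with one end under the spindle and pushed up to the back stop, and let go of it. Then turn the ratchet thimble on top clockwise, seen from above, until the spindle has closed on the strip and the ratchet just slips; stop there at once, because running the ratchet on drives the spindle harder and marks the soft brass. Leave the strip clamped and the other things on the counter where they are.

Things in the scene. Friction and masses are not known exactly. Their poses are not given: they have to be found in the camera images.
- micrometer: Upright bench micrometer, dark steel and grey, fixed; origin on the counter under the spindle axis, +x from its open front to its column, z up. Work table 50 mm wide, top at z 42, x -52 to +26 mm, free in front. Grey head 34 mm across, z 86 to 136 mm, on an arm to the column (x 38 to 68); the frame ends at z 139, below the ratchet thimble. Torque about its axis tells the slip best.
- head: The micrometer's grey head (origin as the micrometer's) with its steel spindle, 10 mm across, hanging from it on the axis x = y = 0 and not turning. The spindle's flat end starts 2.5 to 9.5 mm above a strip on the table and goes down about 4 mm per radian of clockwise thimble turn; it stays when let go. At the onset of slip it squeezes with about 20 N, then 22 N more per radian of slip; limit 32 N.
- knob_center (a point): Centre (half-way up) of the ratchet thimble: upright knurled steel knob 20 mm across, 32 mm high (z 140 to 172), on the micrometer's axis; stays at its height, can be regripped at any angle. Free running takes about 0.06 N m; on the strip this climbs within 0.1 to 0.3 rad to 0.14 N m, where it slips; the drag then grows 0.09 N m per radian. Turning back opens it.
- table_front (a point): Middle of the table's front edge, on the table's top (micrometer x -52 mm, z 42 mm).
- stop_face (a point): Foot of the back stop's face, on the table's top and centre line (micrometer x +20 mm, z 42 mm). The stop is 34 mm wide and 16 mm high.
- strip_center (a point): Centre (half-way up) of the loose brass strip, a flat bar 120 x 22 x 8 mm, about 0.2 kg, lying flat on the counter; x along its length (either end may go first), z up. At the stop its centre is 40 mm in front of the spindle axis and 48 mm of it overhang the table's front edge; it does not tip when let go.
- strip: The same brass strip; origin at the centre of its underside, x along its length.
- spool: Bystander, to be left alone: spool of brass wire, 44 mm across, 28 high; origin under its centre.
- glue_bottle: Bystander, to be left alone: white bottle with a red cap, 37 mm across, 75 high; origin under its centre.
- vial: Bystander, to be left alone: small white vial with a red cap, 20 mm across, 47 high; origin under its centre.
- loupe: Bystander, to be left alone: black loupe, 34 mm across, 35 high; origin under its centre.
- masking_tape: Bystander, to be left alone: roll of tape lying flat, 78 mm across, 18 high; origin under its centre.
Mind the look-alikes: they are no part of the job. Leave any purple look-alike of the micrometer alone.

How it is judged:
By the outcome, as a careful person would: the job done as asked, in the order asked, and still so for the second after the job is handed in, with the robot touching nothing.
It also fails if it takes over 72 s, if anything falls off the work surface, if the arm or the gripper's body presses on something with over 40 N, if the wrist force passes 120 N, or if a joint passes its speed limit or range.

## Working session

There is one attempt and no reset: what is moved stays moved. The work goes in short steps, Python scripts to look and compute and a shell command to move; the robot and the scene stay as the last step left them, time stands still between calls to the robot, and variables do not carry over. Pictures are saved under pics/ and viewed, at most 12 in all, crops included, and the job is handed in when it is done.

```bash
ls; mkdir -p pics
cat > h.py <<'E'
import numpy as np, cv2
from plant import r, optics, workorder
from scipy.spatial.transform import Rotation as R
def snap(n):
    c=optics.get_calibration(n); p,d=optics.snapshot(n); return p,d,c
def ray(c,u,v,z):
    E=np.array(c['extrinsics']); o=-E[:3,:3].T@E[:3,3]
    d=E[:3,:3].T@np.array([(u-c['cx'])/c['fx'],(v-c['cy'])/c['fy'],1]); return o+d*(z-o[2])/d[2]
def cloud(d,c):
    v,u=np.mgrid[:d.shape[0],:d.shape[1]]; P=np.dstack([(u-c['cx'])/c['fx']*d,(v-c['cy'])/c['fy']*d,d])
    E=np.array(c['extrinsics']); return (P-E[:3,3])@E[:3,:3]
def save(n,p): cv2.imwrite('pics/'+n+'.png',p[:,:,::-1])
E
python3 - <<'E'
from h import *
s=r.get_state(); print({k:np.round(v,3) for k,v in s.items()}, r.grip_point_offset)
a=[]
for n in('top','side'):
    p,d,c=snap(n); np.savez('/tmp/'+n,p=p,d=d,**{k:np.array(v) for k,v in c.items()}); a.append(p)
save('top',a[0]);save('side',a[1])
E
```

```text
pics
{'clock': np.float64(0.0), 'q': array([-0.672,  0.69 , -0.195,  1.566,  0.157,  0.902, -0.215]), 'qd': array([ 0.   , -0.001,  0.001, -0.   , -0.001,  0.   , -0.001]), 'joint_torque': array([ 1.0000e-03, -5.2756e+01, -1.2670e+00, -1.5343e+01, -5.3000e-02,
        7.0000e-03,  0.0000e+00]), 'tool_pos': array([0.475, 0.405, 0.238]), 'eef_rot': array([ 0.419,  0.908, -0.001, -0.   ]), 'contact_force': array([ 0.675,  0.073, -0.392]), 'moment': array([ 0.037, -0.006, -0.002]), 'finger_force': np.float64(0.0), 'opening': np.float64(0.997)} -0.0187
```

View pics/top.png

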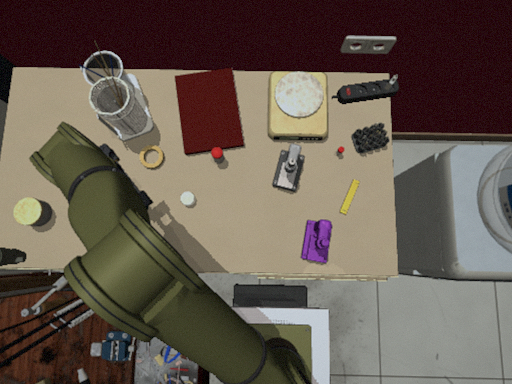

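View pics/side.png

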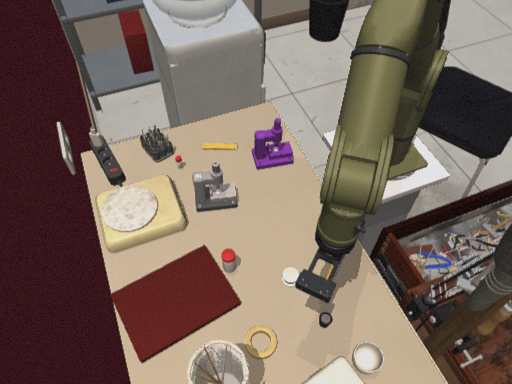

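Top view: grey micrometer at (288,170), its purple look-alike at (318,241), and a yellow bar at (350,197). In the side view these are at (213,188), (272,145) and (220,146). There is also something yellowish by the gripper at side (328,270), so I'll check both yellow candidates in an enlarged crop.

Run:
```python
from h import *
out=[]
for n in('top','side'):
    z=np.load('/tmp/'+n+'.npz'); p,d=z['p'],z['d']; c=z
    hsv=cv2.cvtColor(p,cv2.COLOR_RGB2HSV); P=cloud(d,c)
    m=cv2.inRange(hsv,(18,130,100),(32,255,255))
    k,l,st,ce=cv2.connectedComponentsWithStats(m)
    for i in range(1,k):
        if st[i,4]>25:
            u,v=ce[i]; pts=np.argwhere(l==i)[:,::-1].astype(np.float32)
            q=np.array([ray(c,a,b,.008)[:2] for a,b in pts]).astype(np.float32)
            print(n,st[i],ce[i].round(1),'z',np.median(P[l==i][:,2]).round(3),cv2.minAreaRect(q))
    # tall things: heights 0.03..0.2 near micrometer
    if n=='top':
        np.set_printoptions(precision=4,suppress=True)
        roi=np.zeros(d.shape,bool); roi[140:200,265:320]=1
        for lo,hi in((.036,.048),(.052,.064),(.13,.142),(.165,.18)):
            s=roi&(P[:,:,2]>lo)&(P[:,:,2]<hi)&(d>0)
            q=P[s]; print(lo,hi,len(q)); 
            if len(q)>5: print(cv2.minAreaRect(q[:,:2].astype(np.float32)),q.mean(0))
    if n=='top': out.append(cv2.resize(p[130:270,260:400],(560,560),interpolation=cv2.INTER_CUBIC)[:,:400])
    else: out.append(cv2.resize(p[120:300,180:340],(400,450),interpolation=cv2.INTER_CUBIC))
out[1]=np.vstack([out[1],np.zeros((110,400,3),np.uint8)])
save('crop',np.hstack(out))
```

```text
top [340 180  19  34 232] [349.1 196.5] z 0.008 ((0.5053819417953491, -0.22867728769779205), (0.02099446952342987, 0.11845286190509796), 66.09327697753906)
0.036 0.048 280
((0.5717166662216187, -0.025780420750379562), (0.049509767442941666, 0.0920129269361496), 76.29898834228516) [ 0.557  -0.0216  0.0429]
0.052 0.064 2
0.13 0.142 55
((0.5980322360992432, -0.02724226377904415), (0.030051402747631073, 0.07258819788694382), 89.68256378173828) [ 0.5752 -0.0253  0.1365]
0.165 0.18 43
((0.5770899057388306, -0.026880081743001938), (0.01772715151309967, 0.01720089465379715), 89.9908447265625) [ 0.5768 -0.027   0.1724]
side [202 143  35   7 187] [219.6 146.2] z 0.008 ((0.5053822994232178, -0.22610671818256378), (0.024169130250811577, 0.11597991734743118), 65.87677001953125)
side [326 264   7  16  38] [329.2 271.4] z 0.334 ((0.3778958320617676, 0.3204692006111145), (0.04942375794053078, 0.006591537967324257), 42.12392044067383)
```

View pics/crop.png

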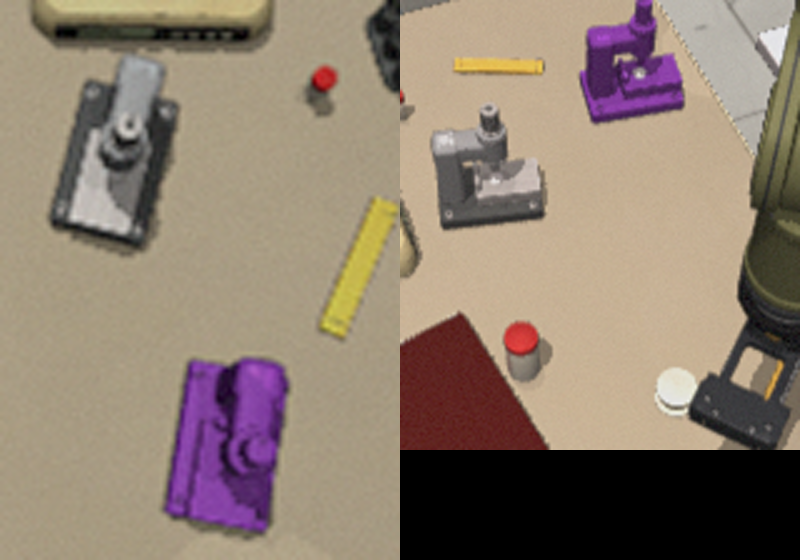

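The strip is the flat bar at top (349,197) / side (220,146): z 8 mm, 118 x 22 mm. The other yellow patch is at z 0.33, so it is part of the gripper. The micrometer meant is the grey one, not the purple one. Moving over the strip.

```bash
python3 -m creep '[{"tx":-3,"ty":-2.5},{"tx":-3,"ty":-2.5},{"tx":-3,"ty":-2.5},{"tx":-3,"ty":-2.5},{"tx":-3,"ty":-2.5},{"tx":-3,"ty":-2.5},{"tx":-3,"ty":-2.5},{"tx":-3,"ty":-2.5}]' 40; python3 -m creep '[{"tx":-3,"ty":-2.5},{"tx":-3,"ty":-2.5},{"tx":-3,"ty":-2.5},{"tx":-3,"ty":-2.5},{"tx":-3,"ty":-2.5},{"tx":-3,"ty":-2.5},{"tx":-3,"ty":-2.5},{"tx":-3,"ty":-2.5}]'; python3 -m creep '[{"spin":-6.4},{"spin":-6.4},{"spin":-6.4},{"spin":-6.4},{}]'
cat >> h.py <<'E'
def st():
    s=r.get_state(); M=R.from_quat(s['eef_rot']).as_matrix()
    print('t',round(float(s['clock']),2),'tcp',np.round(s['tool_pos'],4),'yawx',np.degrees(np.arctan2(M[1,0],M[0,0])).round(2),'zdir',np.round(M[:,2],3),'q7',np.round(s['q'][6],2),'F',np.round(s['contact_force'],1),'m',np.round(s['moment'],3),'op',round(float(s['opening']),3),'ff',round(float(s['finger_force']),1))
    return s,M
E
python3 - <<'E'
from h import *
s,M=st()
p,d,c=snap('wrist'); save('w1',p); np.savez('/tmp/w1',p=p,d=d,**{k:np.array(v) for k,v in c.items()})
E=np.array(c['extrinsics']); print('cam in tool',M.T@(-E[:3,:3].T@E[:3,3]-s['tool_pos']))
hsv=cv2.cvtColor(p,cv2.COLOR_RGB2HSV); P=cloud(d,c)
m=cv2.inRange(hsv,(18,130,100),(32,255,255))
k,l,q,ce=cv2.connectedComponentsWithStats(m)
for i in range(1,k):
    if q[i,4]>200:
        pts=np.argwhere(l==i)[:,::-1]; w=np.array([ray(c,a,b,.008)[:2] for a,b in pts],np.float32)
        print(q[i],cv2.minAreaRect(w),np.median(P[l==i][:,2]))
E
```

```text
t 0.1 tcp [0.4752 0.4051 0.238 ] yawx 130.46 zdir [-0.001 -0.001 -1.   ] q7 -0.22 F [0.7 0.7 0.3] m [ 0.014 -0.029 -0.01 ] op 0.999 ff 0.0
cam in tool [ 0.07954314 -0.00081696 -0.14564836]$[0]: bad value
$[0]: bad value
$[0]: bad value
```

View pics/w1.png

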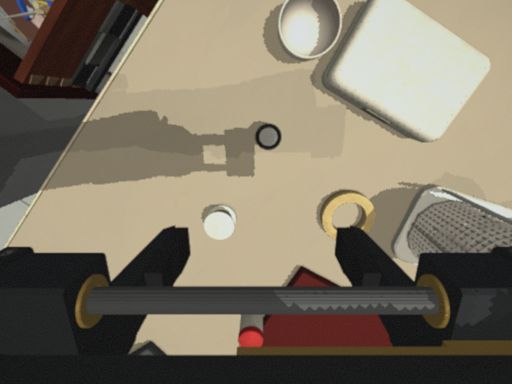

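The rows need every key, so nothing moved. This wrist view shows only the start area: loupe (268,136), vial/cap (219,222). Repeating with full rows.

```bash
python3 -m creep '[{"grip":1,"tx":-3,"ty":-2.5,"tz":0,"spin":0},{"grip":1,"tx":-3,"ty":-2.5,"tz":0,"spin":0},{"grip":1,"tx":-3,"ty":-2.5,"tz":0,"spin":0},{"grip":1,"tx":-3,"ty":-2.5,"tz":0,"spin":0},{"grip":1,"tx":-3,"ty":-2.5,"tz":0,"spin":0},{"grip":1,"tx":-3,"ty":-2.5,"tz":0,"spin":0},{"grip":1,"tx":-3,"ty":-2.5,"tz":0,"spin":0},{"grip":1,"tx":-3,"ty":-2.5,"tz":0,"spin":0}]' 40; python3 -c "
from h import *
st()"
```

```text
clock: 0.82
tool_pos: [0.4787, 0.0913, 0.2387]
eef_rot: [0.419, 0.908, -0.0, -0.0]
contact_force: [1.1, 0.9, -0.6]
opening: 1.0
finger_force: 0.0
t 0.82 tcp [0.4787 0.0913 0.2387] yawx 130.47 zdir [-0. -0. -1.] q7 0.23 F [ 1.1  0.9 -0.6] m [-0.038 -0.071  0.023] op 1.0 ff 0.0
```

```bash
python3 -m creep '[{"grip":1,"tx":-3,"ty":-2.5,"tz":0,"spin":0},{"grip":1,"tx":-3,"ty":-2.5,"tz":0,"spin":0},{"grip":1,"tx":-3,"ty":-2.5,"tz":0,"spin":0},{"grip":1,"tx":-3,"ty":-2.5,"tz":0,"spin":0},{"grip":1,"tx":-3,"ty":-2.5,"tz":0,"spin":0},{"grip":1,"tx":-3,"ty":-2.5,"tz":0,"spin":0},{"grip":1,"tx":-3,"ty":-2.5,"tz":0,"spin":0},{"grip":1,"tx":-3,"ty":-2.5,"tz":0,"spin":0}]' >/dev/null; python3 -m creep '[{"grip":1,"tx":0,"ty":0,"tz":0,"spin":-6.4},{"grip":1,"tx":0,"ty":0,"tz":0,"spin":-6.4},{"grip":1,"tx":0,"ty":0,"tz":0,"spin":-6.4},{"grip":1,"tx":0,"ty":0,"tz":0,"spin":-6.4},{"grip":1,"tx":0,"ty":0,"tz":0,"spin":0},{"grip":1,"tx":0,"ty":0,"tz":0,"spin":0}]' >/dev/null
cat > strip.py <<'E'
from h import *
import sys
s,M=st(); zt=float(sys.argv[2])
p,d,c=snap('wrist'); save(sys.argv[1],p)
P=cloud(d,c); hsv=cv2.cvtColor(p,cv2.COLOR_RGB2HSV)
m=cv2.inRange(hsv,(18,130,60),(32,255,255))
k,l,q,ce=cv2.connectedComponentsWithStats(m)
for i in range(1,k):
    if q[i,4]>300:
        pts=np.argwhere(l==i)[:,::-1]; w=np.array([ray(c,a,b,zt)[:2] for a,b in pts],np.float32)
        rc=cv2.minAreaRect(w); print(q[i],rc,'z',np.median(P[l==i][:,2]))
        e=np.array([*rc[0],0])-s['tool_pos']; print('centre in tool cm',100*(M.T@e))
E
python3 strip.py w2 .008
```

```text
t 1.98 tcp [ 0.4825 -0.2193  0.2385] yawx 155.87 zdir [-0.     0.001 -1.   ] q7 1.17 F [ 0.4 -1.6  0.6] m [0.019 0.002 0.041] op 0.997 ff 0.0
[ 254  136   15   80 1148] ((0.5031835436820984, -0.23135191202163696), (0.020029081031680107, 0.11746951937675476), 66.23287200927734) z 0.007762263907033943
centre in tool cm [-2.39517926 -0.26456916 23.84962184]
[ 75 274  34  54 783] ((0.5836597681045532, -0.5830609798431396), (0.04489151015877724, 0.11817383766174316), 45.81230545043945) z 0.3201304637185112
centre in tool cm [-24.11919589 -29.07122704  23.82785961]
[417 274  33  54 782] ((0.8204087018966675, -0.05359875410795212), (0.044781338423490524, 0.11872198432683945), 85.63691711425781) z 0.31997754131240363
centre in tool cm [-24.07763557  28.92705543  23.85162816]
[ 237  340  275   15 2459] ((0.8746934533119202, -0.17395074665546417), (0.496459037065506, 0.03248932212591171), 65.83515930175781) z 0.3291502208074915
centre in tool cm [-33.95229752  20.16318933  23.84350929]
```

View pics/w2.png

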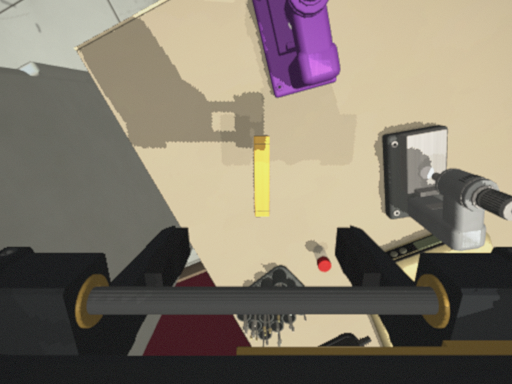

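The strip is at (262,176), upright in the image and so aligned with the tool. The grey micrometer is right at (420,180), the purple one at the top. Descending at 25 mm off the strip's centre.

```bash
python3 -m creep '[{"grip":0.5,"tx":0,"ty":-0.15,"tz":3.2,"spin":0},{"grip":0.3,"tx":0.1,"ty":0,"tz":3.2,"spin":0},{"grip":0,"tx":0,"ty":0,"tz":3.2,"spin":0},{"grip":0,"tx":0,"ty":0,"tz":3.2,"spin":0},{"grip":0,"tx":0,"ty":0,"tz":3.2,"spin":0},{"grip":0,"tx":0,"ty":0,"tz":3.2,"spin":0},{"grip":0,"tx":0,"ty":0,"tz":2.7,"spin":0},{"grip":0,"tx":0,"ty":0,"tz":1.2,"spin":0}]' 40; python3 -m creep '[{"grip":0,"tx":0,"ty":0,"tz":0.5,"spin":0},{"grip":0,"tx":0,"ty":0,"tz":0.25,"spin":0},{"grip":0,"tx":0,"ty":0,"tz":0,"spin":0},{"grip":0,"tx":0,"ty":0,"tz":0,"spin":0}]'; python3 strip.py w3 .008
```

```text
clock: 2.7
tool_pos: [0.4798, -0.2195, 0.0046]
eef_rot: [0.208, 0.978, -0.0, -0.002]
contact_force: [-0.8, 0.0, 0.2]
opening: 0.497
finger_force: 0.0
clock: 3.03
tool_pos: [0.4818, -0.2203, 0.001]
eef_rot: [0.208, 0.978, -0.0, 0.001]
contact_force: [-0.4, -0.6, -0.5]
opening: 0.5
finger_force: 0.0
t 3.03 tcp [ 0.4818 -0.2203  0.001 ] yawx 155.99 zdir [ 0.001 -0.001 -1.   ] q7 0.98 F [-0.4 -0.6 -0.5] m [ 0.051 -0.027 -0.046] op 0.5 ff 0.0
[243 187  39  20 772] ((0.4532264471054077, -0.20873524248600006), (0.02080354653298855, 0.010917729698121548), 65.98834991455078) z 0.007492550540709936
centre in tool cm [ 3.08643288 -0.10551026  0.09830906]
[ 243  208   39   79 2896] ((0.4826335608959198, -0.22164443135261536), (0.021189942955970764, 0.05103066936135292), 66.20420837402344) z 0.0077042682834685666
centre in tool cm [-0.1250983  -0.08836022  0.10363538]
[155 275  20  53 501] ((0.49179160594940186, -0.2926434874534607), (0.01042080856859684, 0.0406787171959877), 55.675777435302734) z 0.08309574910788434
centre in tool cm [-3.85021352 -6.20152859  0.11046791]
[350 275  20  53 497] ((0.5413578748703003, -0.18133294582366943), (0.010416964069008827, 0.04065846651792526), 76.27120208740234) z 0.08273491962568368
centre in tool cm [-3.84951565  5.98323709  0.10916658]
[ 152  314  314   41 3996] ((0.5527719855308533, -0.21910205483436584), (0.20930874347686768, 0.033081479370594025), 66.00157165527344) z 0.09098621232571763
centre in tool cm [-6.42879273  2.99740659  0.11376438]
```

```bash
python3 -m creep '[{"grip":-1,"tx":0,"ty":0,"tz":0,"spin":0},{"grip":-1,"tx":0,"ty":0,"tz":0,"spin":0},{"grip":-1,"tx":0,"ty":0,"tz":0,"spin":0},{"grip":-1,"tx":0,"ty":0,"tz":0,"spin":0},{"grip":-1,"tx":0,"ty":0,"tz":0,"spin":0},{"grip":-1,"tx":0,"ty":0,"tz":0,"spin":0}]' 40; python3 -m creep '[{"grip":-1,"tx":0,"ty":0,"tz":-1,"spin":0},{"grip":-1,"tx":0,"ty":0,"tz":-2,"spin":0},{"grip":-1,"tx":0,"ty":0,"tz":-3,"spin":0},{"grip":-1,"tx":0,"ty":0,"tz":-3,"spin":0},{"grip":-1,"tx":0,"ty":0,"tz":-1,"spin":0},{"grip":-1,"tx":0,"ty":0,"tz":0,"spin":0}]'; python3 strip.py w4 .108
```

```text
clock: 3.58
tool_pos: [0.4814, -0.2204, 0.0005]
eef_rot: [0.208, 0.978, -0.0, 0.0]
contact_force: [0.3, -0.0, 3.7]
opening: 0.244
finger_force: 40.8
clock: 4.08
tool_pos: [0.4823, -0.2208, 0.1026]
eef_rot: [0.208, 0.978, -0.0, 0.002]
contact_force: [1.1, -0.6, -2.3]
opening: 0.238
finger_force: 40.0
t 4.08 tcp [ 0.4823 -0.2208  0.1026] yawx 156.02 zdir [ 0.004 -0.001 -1.   ] q7 1.04 F [ 1.1 -0.6 -2.3] m [0.001 0.    0.048] op 0.238 ff 40.0
[ 243  188   39   99 3666] ((0.4785383343696594, -0.2204260379076004), (0.022214222699403763, 0.06370366364717484), 67.24872589111328) z 0.1097234965769649
centre in tool cm [ 0.40778569 -0.12379174 10.25770392]
[196 275  14  53 358] ((0.5030703544616699, -0.2723698914051056), (0.007215145509690046, 0.04030285403132439), 59.43384552001953) z 0.18497144364210383
centre in tool cm [-3.94497831 -3.87252372 10.27483103]
[315 275  14  53 361] ((0.533726692199707, -0.20364856719970703), (0.0072976406663656235, 0.04038093984127045), 72.381591796875) z 0.1846758391061069
centre in tool cm [-3.95253689  3.65238406 10.27931242]
[ 109  314  313   41 4071] ((0.5431563258171082, -0.24678750336170197), (0.21137404441833496, 0.033599209040403366), 65.97565460205078) z 0.19245909853811005
centre in tool cm [-6.56757154  0.09424393 10.28883002]
```

View pics/w4.png

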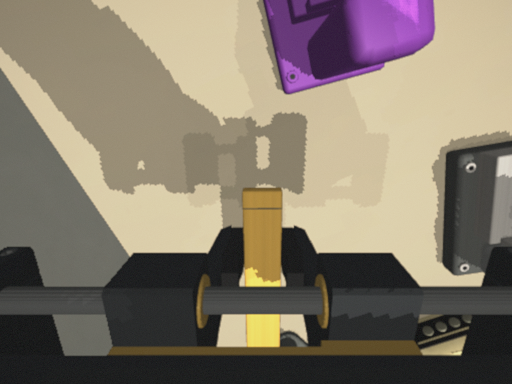

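The strip is held straight, with its near end at (243–282,188). Rising and shifting toward the micrometer for a close look at it.

```bash
python3 -m creep '[{"grip":-1,"tx":0,"ty":0,"tz":-2.5,"spin":0},{"grip":-1,"tx":0,"ty":0.5,"tz":-3,"spin":-2},{"grip":-1,"tx":0,"ty":1.5,"tz":-3,"spin":-3},{"grip":-1,"tx":0,"ty":2,"tz":-2.5,"spin":-3},{"grip":-1,"tx":0,"ty":2,"tz":-2,"spin":-2},{"grip":-1,"tx":0,"ty":1,"tz":-0.5,"spin":-0.3},{"grip":-1,"tx":0,"ty":0,"tz":0,"spin":0},{"grip":-1,"tx":0,"ty":0,"tz":0,"spin":0}]'
python3 - <<'E'
from h import *
np.set_printoptions(precision=4,suppress=True)
s,M=st(); p,d,c=snap('wrist'); save('w5',p); np.savez('/tmp/w5',p=p,d=d,**{k:np.array(v) for k,v in c.items()})
P=cloud(d,c); Q=P[:,:,:2]
ok=(d>0)&(np.abs(P[:,:,0]-.56)<.11)&(np.abs(P[:,:,1]+.02)<.09)
for lo,hi in((.015,.035),(.038,.047),(.052,.062),(.13,.143),(.167,.178)):
    k=ok&(P[:,:,2]>lo)&(P[:,:,2]<hi); print(lo,hi,k.sum(), cv2.minAreaRect(P[k][:,:2].astype(np.float32)) if k.sum()>5 else '', P[k].mean(0) if k.sum() else '')
E
```

```text
clock: 4.8
tool_pos: [0.5019, -0.1542, 0.2333]
eef_rot: [0.119, 0.993, -0.0, -0.002]
contact_force: [-0.6, 0.2, -3.2]
opening: 0.24
finger_force: 40.0
t 4.8 tcp [ 0.5019 -0.1542  0.2333] yawx 166.34 zdir [-0.004 -0.    -1.   ] q7 1.17 F [-0.6  0.2 -3.2] m [-0.014  0.065  0.046] op 0.24 ff 40.0
0.015 0.035 1671 ((0.5858821272850037, -0.03060562163591385), (0.07977807521820068, 0.12341466546058655), 75.9852294921875) [ 0.5749 -0.0501  0.0227]
0.038 0.047 2023 ((0.5833243131637573, -0.029860876500606537), (0.05032220110297203, 0.11781604588031769), 75.96856689453125) [ 0.5605 -0.0273  0.0418]
0.052 0.062 184 ((0.6053348779678345, -0.04154369235038757), (0.02300490438938141, 0.0707341656088829), 73.39012908935547) [ 0.6073 -0.0467  0.0569]
0.13 0.143 581 ((0.5741938352584839, -0.029983023181557655), (0.0282268188893795, 0.033750809729099274), 36.33968734741211) [ 0.5703 -0.0324  0.1359]
0.167 0.178 437 ((0.5760108232498169, -0.028548192232847214), (0.01990395411849022, 0.01950935646891594), 23.258432388305664) [ 0.575  -0.0292  0.1712]
```

View pics/w5.png

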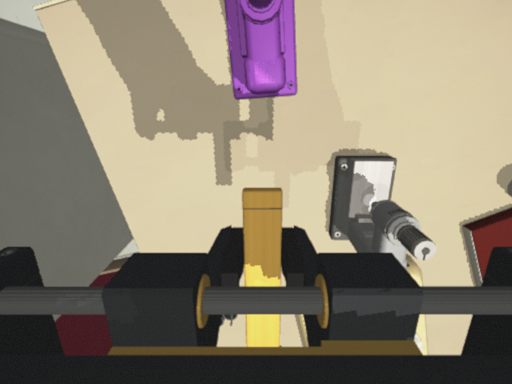

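The wrist view gives yaw −14.0° and axis (0.576,−0.0285), against (0.577,−0.027) from the top camera; the table measures 50 mm wide and the knob 20 mm. The strip's appearing 1.2 mm off in tool y explains the difference. Approaching in front of the head.

```bash
python3 -m creep '[{"grip":-1,"tx":2,"ty":1,"tz":0,"spin":0.2},{"grip":-1,"tx":2.5,"ty":2,"tz":0,"spin":0},{"grip":-1,"tx":1.5,"ty":3,"tz":0,"spin":0},{"grip":-1,"tx":0.7,"ty":3.3,"tz":0,"spin":0},{"grip":-1,"tx":0,"ty":3,"tz":0,"spin":0},{"grip":-1,"tx":0,"ty":1.5,"tz":0,"spin":0},{"grip":-1,"tx":0,"ty":0.3,"tz":0,"spin":0},{"grip":-1,"tx":0,"ty":0,"tz":0,"spin":0}]'; python3 -m creep '[{"grip":-1,"tx":0,"ty":0,"tz":2,"spin":0},{"grip":-1,"tx":0,"ty":0,"tz":3.5,"spin":0},{"grip":-1,"tx":0,"ty":0,"tz":3.5,"spin":0},{"grip":-1,"tx":0,"ty":0,"tz":3.5,"spin":0},{"grip":-1,"tx":0,"ty":0,"tz":2.5,"spin":0},{"grip":-1,"tx":0,"ty":0,"tz":2,"spin":0},{"grip":-1,"tx":0,"ty":0,"tz":0.8,"spin":0},{"grip":-1,"tx":0,"ty":0,"tz":0,"spin":0}]'
cat > rel.py <<'E'
from h import *
a=np.array([.5765,-.0272,0]); y=np.radians(-13.9); U=np.array([np.cos(y),np.sin(y),0])
s,M=st(); e=s['tool_pos']-a; print('along u mm',(1000*e@U).round(1),'lat mm',(1000*e@np.array([-U[1],U[0],0])).round(1),'z',(1000*e[2]).round(1))
E
python3 rel.py
python3 - <<'E'
from h import *
p,d,c=snap('side'); save('s2',cv2.resize(p[120:260,160:360],(800,560),interpolation=cv2.INTER_CUBIC))
E
```

```text
clock: 5.52
tool_pos: [0.4711, -0.0017, 0.2338]
eef_rot: [0.121, 0.993, -0.001, -0.001]
contact_force: [0.5, -0.4, -2.4]
opening: 0.237
finger_force: 40.0
clock: 6.18
tool_pos: [0.4702, -0.0032, 0.0553]
eef_rot: [0.122, 0.993, -0.001, -0.002]
contact_force: [-0.0, -0.0, -1.6]
opening: 0.246
finger_force: 40.0
t 6.18 tcp [ 0.4702 -0.0032  0.0553] yawx 166.02 zdir [-0.005 -0.002 -1.   ] q7 0.64 F [-0.  -0.  -1.6] m [ 0.045  0.012 -0.016] op 0.246 ff 40.0
along u mm -108.9 lat mm -2.3 z 55.3
```

View pics/s2.png

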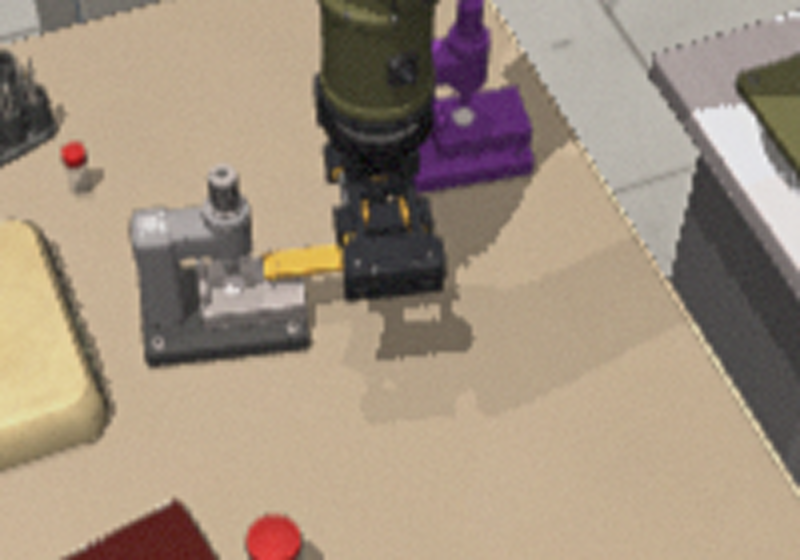

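The strip (265–340,262) is level, in front of the head and over the table, clear of the frame. Lowering onto the table.

```bash
python3 -m creep '[{"grip":-1,"tx":0,"ty":0.22,"tz":0.5,"spin":0},{"grip":-1,"tx":0,"ty":0,"tz":0.4,"spin":0},{"grip":-1,"tx":0,"ty":0,"tz":0.15,"spin":0},{"grip":-1,"tx":0,"ty":0,"tz":0,"spin":0},{"grip":-1,"tx":0,"ty":0,"tz":0,"spin":0}]'; python3 rel.py;  python3 -m creep '[{"grip":-1,"tx":0,"ty":0,"tz":0.1,"spin":0},{"grip":-1,"tx":0,"ty":0,"tz":0,"spin":0}]'; python3 rel.py
```

```text
clock: 6.65
tool_pos: [0.4726, 0.0011, 0.0471]
eef_rot: [0.121, 0.993, 0.0, 0.0]
contact_force: [1.0, 0.0, -1.7]
opening: 0.24
finger_force: 40.0
t 6.65 tcp [0.4726 0.0011 0.0471] yawx 166.15 zdir [ 0.001  0.    -1.   ] q7 0.63 F [ 1.   0.  -1.7] m [0.054 0.07  0.033] op 0.24 ff 40.0
along u mm -107.7 lat mm 2.5 z 47.1
clock: 6.82
tool_pos: [0.4725, 0.0012, 0.0459]
eef_rot: [0.121, 0.993, 0.0, 0.0]
contact_force: [0.3, -0.3, -2.5]
opening: 0.24
finger_force: 40.0
t 6.82 tcp [0.4725 0.0012 0.0459] yawx 166.15 zdir [ 0.  0. -1.] q7 0.63 F [ 0.3 -0.3 -2.5] m [ 0.066  0.006 -0.012] op 0.24 ff 40.0
along u mm -107.8 lat mm 2.5 z 45.9
```

```bash
python3 -m creep '[{"grip":-1,"tx":0,"ty":-0.25,"tz":0.1,"spin":0},{"grip":-1,"tx":0,"ty":0,"tz":0.1,"spin":0},{"grip":-1,"tx":0,"ty":0,"tz":0,"spin":0},{"grip":-1,"tx":0,"ty":0,"tz":0,"spin":0}]'; python3 rel.py;  python3 -m creep '[{"grip":-1,"tx":0,"ty":0,"tz":0.1,"spin":0},{"grip":-1,"tx":0,"ty":0,"tz":0,"spin":0},{"grip":-1,"tx":0,"ty":0,"tz":0,"spin":0}]'; python3 rel.py
```

```text
clock: 7.15
tool_pos: [0.4717, -0.0013, 0.0436]
eef_rot: [0.121, 0.993, 0.0, -0.0]
contact_force: [-0.2, -0.4, -1.0]
opening: 0.238
finger_force: 40.0
t 7.15 tcp [ 0.4717 -0.0013  0.0436] yawx 166.14 zdir [-0.  0. -1.] q7 0.63 F [-0.2 -0.4 -1. ] m [ 0.066  0.037 -0.022] op 0.238 ff 40.0
along u mm -108.0 lat mm -0.1 z 43.6
clock: 7.4
tool_pos: [0.4718, -0.0012, 0.0427]
eef_rot: [0.121, 0.993, 0.0, 0.0]
contact_force: [0.4, 0.1, -2.3]
opening: 0.238
finger_force: 40.0
t 7.4 tcp [ 0.4718 -0.0012  0.0427] yawx 166.16 zdir [ 0.  0. -1.] q7 0.63 F [ 0.4  0.1 -2.3] m [ 0.069  0.042 -0.019] op 0.238 ff 40.0
along u mm -107.9 lat mm 0.1 z 42.7
```

```bash
python3 -m creep '[{"grip":-1,"tx":-0.5,"ty":0,"tz":0,"spin":0},{"grip":-1,"tx":-0.8,"ty":0,"tz":0,"spin":0},{"grip":-1,"tx":-0.8,"ty":0,"tz":0,"spin":0},{"grip":-1,"tx":-0.8,"ty":0,"tz":0,"spin":0},{"grip":-1,"tx":-0.6,"ty":0,"tz":0,"spin":0},{"grip":-1,"tx":-0.2,"ty":0,"tz":0,"spin":0},{"grip":-1,"tx":0,"ty":0,"tz":0,"spin":0},{"grip":-1,"tx":0,"ty":0,"tz":0,"spin":0}]'; python3 rel.py;  python3 -m creep '[{"grip":-1,"tx":0,"ty":0,"tz":0.05,"spin":0},{"grip":-1,"tx":0,"ty":0,"tz":0,"spin":0},{"grip":-1,"tx":0,"ty":0,"tz":0,"spin":0}]'; python3 rel.py
```

```text
clock: 8.07
tool_pos: [0.5075, -0.0102, 0.0427]
eef_rot: [0.121, 0.993, 0.0, -0.0]
contact_force: [-0.3, -0.2, -2.5]
opening: 0.24
finger_force: 40.0
t 8.07 tcp [ 0.5075 -0.0102  0.0427] yawx 166.15 zdir [-0.  0. -1.] q7 0.68 F [-0.3 -0.2 -2.5] m [ 0.018 -0.056  0.006] op 0.24 ff 40.0
along u mm -71.1 lat mm -0.1 z 42.7
clock: 8.32
tool_pos: [0.5074, -0.0101, 0.0424]
eef_rot: [0.12, 0.993, -0.0, -0.0]
contact_force: [-0.1, -0.2, 0.8]
opening: 0.241
finger_force: 40.0
t 8.32 tcp [ 0.5074 -0.0101  0.0424] yawx 166.17 zdir [-0. -0. -1.] q7 0.67 F [-0.1 -0.2  0.8] m [0.007 0.033 0.027] op 0.241 ff 40.0
along u mm -71.2 lat mm -0.0 z 42.4
```

The strip is touching the table. Pushing it gently to the stop.

```bash
python3 -m creep '[{"grip":-1,"tx":-0.2,"ty":0,"tz":0,"spin":0},{"grip":-1,"tx":-0.2,"ty":0,"tz":0,"spin":0},{"grip":-1,"tx":-0.1,"ty":0,"tz":0,"spin":0},{"grip":-1,"tx":0,"ty":0,"tz":0,"spin":0},{"grip":-1,"tx":0,"ty":0,"tz":0,"spin":0}]'; python3 rel.py;  python3 -m creep '[{"grip":-1,"tx":-0.1,"ty":0,"tz":0,"spin":0},{"grip":-1,"tx":0,"ty":0,"tz":0,"spin":0},{"grip":-1,"tx":0,"ty":0,"tz":0,"spin":0}]'; python3 rel.py;  python3 -m creep '[{"grip":-1,"tx":-0.1,"ty":0,"tz":0,"spin":0},{"grip":-1,"tx":0,"ty":0,"tz":0,"spin":0},{"grip":-1,"tx":0,"ty":0,"tz":0,"spin":0}]'; python3 rel.py
```

```text
clock: 8.73
tool_pos: [0.5117, -0.0112, 0.0423]
eef_rot: [0.12, 0.993, -0.0, -0.001]
contact_force: [-3.1, -0.2, 4.2]
opening: 0.241
finger_force: 40.0
t 8.73 tcp [ 0.5117 -0.0112  0.0423] yawx 166.17 zdir [-0.001 -0.    -1.   ] q7 0.68 F [-3.1 -0.2  4.2] m [0.183 0.619 0.01 ] op 0.241 ff 40.0
along u mm -66.7 lat mm -0.0 z 42.3
clock: 8.98
tool_pos: [0.5125, -0.0114, 0.0423]
eef_rot: [0.12, 0.993, -0.0, -0.001]
contact_force: [-3.4, 1.0, 4.9]
opening: 0.241
finger_force: 40.0
t 8.98 tcp [ 0.5125 -0.0114  0.0423] yawx 166.18 zdir [-0.002 -0.    -1.   ] q7 0.68 F [-3.4  1.   4.9] m [0.202 0.675 0.022] op 0.241 ff 40.0
along u mm -65.9 lat mm -0.1 z 42.3
clock: 9.23
tool_pos: [0.5129, -0.0115, 0.0423]
eef_rot: [0.12, 0.993, -0.0, -0.001]
contact_force: [-4.8, 1.1, 6.0]
opening: 0.242
finger_force: 40.0
t 9.23 tcp [ 0.5129 -0.0115  0.0423] yawx 166.19 zdir [-0.003 -0.    -1.   ] q7 0.69 F [-4.8  1.1  6. ] m [0.303 0.9   0.007] op 0.242 ff 40.0
along u mm -65.5 lat mm -0.1 z 42.3
```

```bash
python3 -m creep '[{"grip":-1,"tx":-0.1,"ty":0,"tz":-0.05,"spin":0},{"grip":-1,"tx":0,"ty":0,"tz":0,"spin":0},{"grip":-1,"tx":0,"ty":0,"tz":0,"spin":0}]'>/dev/null; python3 rel.py;  python3 -m creep '[{"grip":-1,"tx":-0.1,"ty":0,"tz":0,"spin":0},{"grip":-1,"tx":0,"ty":0,"tz":0,"spin":0},{"grip":-1,"tx":0,"ty":0,"tz":0,"spin":0}]' >/dev/null; python3 rel.py
python3 - <<'E'
from h import *
a=snap('side'); b=snap('top')
save('s3',np.hstack([cv2.resize(a[0][150:230,180:260],(480,480),interpolation=cv2.INTER_CUBIC),cv2.resize(b[0][140:220,260:310],(300,480),interpolation=cv2.INTER_CUBIC)]))
E
```

```text
t 9.48 tcp [ 0.5129 -0.0116  0.0424] yawx 166.21 zdir [-0.005 -0.    -1.   ] q7 0.69 F [-5.2  2.1  3.2] m [0.363 1.03  0.03 ] op 0.246 ff 40.0
along u mm -65.5 lat mm -0.2 z 42.4
t 9.73 tcp [ 0.5129 -0.0116  0.0423] yawx 166.23 zdir [-0.006 -0.    -1.   ] q7 0.69 F [-7.   2.1  5.1] m [0.531 1.434 0.005] op 0.24 ff 40.0
along u mm -65.5 lat mm -0.2 z 42.3
```

View pics/s3.png

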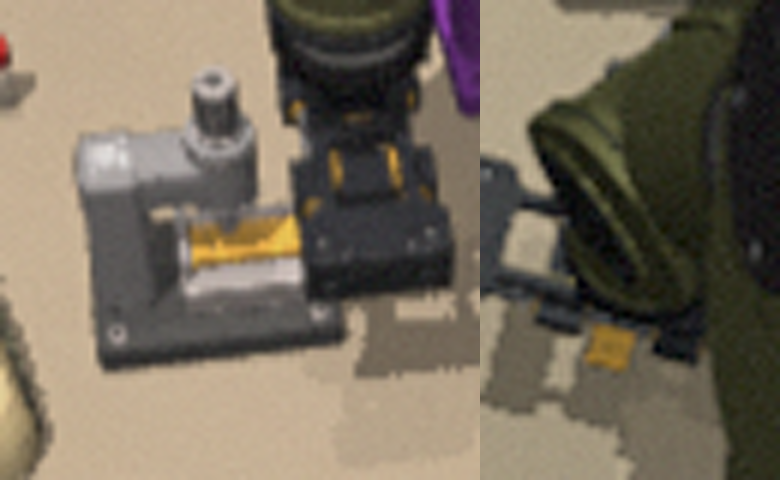

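The tool has stopped at −65.5 mm with force building, and the strip's far end is at the stop (190,240). Relieving the push, letting go, backing off.

```bash
python3 -m creep '[{"grip":-1,"tx":0.15,"ty":0,"tz":-0.02,"spin":0},{"grip":-1,"tx":0,"ty":0,"tz":0,"spin":0},{"grip":0,"tx":0,"ty":0,"tz":0,"spin":0},{"grip":0,"tx":0,"ty":0,"tz":0,"spin":0},{"grip":0,"tx":0,"ty":0,"tz":0,"spin":0},{"grip":0,"tx":0,"ty":0,"tz":0,"spin":0}]'; python3 -m creep '[{"grip":0,"tx":1,"ty":0,"tz":-1,"spin":0},{"grip":0,"tx":2,"ty":0,"tz":-3,"spin":0},{"grip":0,"tx":2,"ty":0,"tz":-3.5,"spin":0},{"grip":0,"tx":2,"ty":0,"tz":-3.5,"spin":0},{"grip":0,"tx":1,"ty":0,"tz":-3,"spin":0},{"grip":0,"tx":0.5,"ty":0,"tz":-2,"spin":0},{"grip":0,"tx":0,"ty":0,"tz":0,"spin":0},{"grip":0,"tx":0,"ty":0,"tz":0,"spin":0}]'; python3 rel.py
cat > chk.py <<'E'
from h import *
a=np.array([.5765,-.0272]); y=np.radians(-13.9); U=np.array([np.cos(y),np.sin(y)]); V=np.array([-U[1],U[0]])
for n in('wrist','side','top'):
    p,d,c=snap(n); P=cloud(d,c); hsv=cv2.cvtColor(p,cv2.COLOR_RGB2HSV)
    m=(cv2.inRange(hsv,(15,120,50),(34,255,255))>0)&(d>0)&(P[:,:,2]>.042)&(P[:,:,2]<.056)&(np.hypot(P[:,:,0]-.54,P[:,:,1]+.02)<.1)
    if m.sum()<40: print(n,m.sum()); continue
    pts=np.argwhere(m)[:,::-1]; w=np.array([ray(c,i,j,.05)[:2] for i,j in pts]); e=1000*(w-a)
    rc=cv2.minAreaRect(w.astype(np.float32)); uu=e@U; vv=e@V
    print(n,m.sum(),'u',np.percentile(uu,[1,99]).round(1),'v',np.percentile(vv,[2,98]).round(1),'rect',np.round(rc[1],4),round(rc[2],1),'z',np.median(P[m][:,2]).round(4))
    for lo in range(-90,20,20):
        k=(uu>lo)&(uu<lo+20)
        if k.sum()>20: print('  ',lo,'v mid',np.mean(np.percentile(vv[k],[3,97])).round(1))
    T=(d>0)&(abs(P[:,:,2]-.042)<.0025)&~m&(np.hypot(P[:,:,0]-.55,P[:,:,1]+.02)<.05); 
    if T.sum()>50:
        e=1000*(P[T][:,:2]-a); print('  table u',np.percentile(e@U,[1,99]).round(1),'v',np.percentile(e@V,[1,99]).round(1))
    if n=='wrist': save('w6',p)
E
python3 chk.py
```

```text
clock: 10.33
tool_pos: [0.5161, -0.0121, 0.0431]
eef_rot: [0.121, 0.993, 0.0, 0.001]
contact_force: [-0.4, 0.1, 0.0]
opening: 0.497
finger_force: 0.0
clock: 11.0
tool_pos: [0.4336, 0.0082, 0.2039]
eef_rot: [0.121, 0.993, 0.0, 0.002]
contact_force: [0.1, -0.0, -0.5]
opening: 0.502
finger_force: 0.0
t 11.0 tcp [0.4336 0.0082 0.2039] yawx 166.12 zdir [ 0.004  0.    -1.   ] q7 0.75 F [ 0.1 -0.  -0.5] m [ 0.072 -0.009  0.01 ] op 0.502 ff 0.0
along u mm -147.3 lat mm 0.1 z 203.9
wrist 1244 u [-101.2    2.4] v [-10.9   9.3] rect [0.0217 0.1053] 76.5 z 0.0497
   -90 v mid -0.9
   -70 v mid -0.9
   -50 v mid -1.5
   -30 v mid -0.3
   -10 v mid -0.6
  table u [-51.5  10.5] v [-25.3  24. ]
side 249 u [-98.4  17.3] v [-8.3 14.9] rect [0.0251 0.1177] 77.1 z 0.0495
   -90 v mid 3.1
   -70 v mid 3.5
   -50 v mid 3.1
   -30 v mid 3.0
   -10 v mid 4.9
  table u [-52.3  18.8] v [-24.4  26.6]
top 0
```

View pics/w6.png

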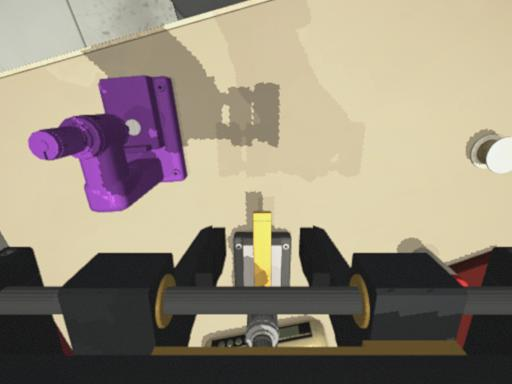

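The strip is flat (top z 49.5–49.7 mm), centred within about 0.5 mm, yaw within 0.5°, and overhangs about 48 mm (mean of the two views), so it is at the stop. Moving over the thimble and winding the tool back to test the sense of joint 7.

```bash
python3 -m creep '[{"grip":0,"tx":-2,"ty":0,"tz":0,"spin":0},{"grip":0,"tx":-3.5,"ty":0,"tz":0,"spin":0},{"grip":0,"tx":-3.5,"ty":0,"tz":0,"spin":0},{"grip":0,"tx":-3,"ty":0,"tz":0,"spin":0},{"grip":0,"tx":-2,"ty":0,"tz":0,"spin":0},{"grip":0,"tx":-0.65,"ty":0,"tz":0,"spin":0},{"grip":0,"tx":0,"ty":0,"tz":0,"spin":0}]'>/dev/null; python3 rel.py; python3 -m creep '[{"grip":0,"tx":0,"ty":0,"tz":0,"spin":-6},{"grip":0,"tx":0,"ty":0,"tz":0,"spin":-6},{"grip":0,"tx":0,"ty":0,"tz":0,"spin":-6},{"grip":0,"tx":0,"ty":0,"tz":0,"spin":0},{"grip":0,"tx":0,"ty":0,"tz":0,"spin":0}]' >/dev/null; python3 rel.py; python3 -c "
from h import *
print(r.get_state()['q'].round(2))"
```

```text
t 11.73 tcp [ 0.5752 -0.0271  0.2011] yawx 166.07 zdir [-0.002  0.    -1.   ] q7 0.92 F [-0.4 -0.2 -0.4] m [ 0.062 -0.059  0.005] op 0.496 ff 0.0
along u mm -1.3 lat mm -0.2 z 201.1
t 12.15 tcp [ 0.573  -0.0262  0.2023] yawx -175.94 zdir [-0.002  0.    -1.   ] q7 1.16 F [-1.  -1.2  0. ] m [ 0.057 -0.003 -0.027] op 0.502 ff 0.0
along u mm -3.6 lat mm 0.1 z 202.3
[ 0.27  0.71 -0.53  1.75  0.47  0.81  1.16]
```

```bash
python3 -m creep '[{"grip":0,"tx":-0.28,"ty":-0.08,"tz":1,"spin":0},{"grip":0,"tx":0,"ty":0,"tz":2,"spin":0},{"grip":0,"tx":0,"ty":0,"tz":1.5,"spin":0},{"grip":0,"tx":0,"ty":0,"tz":0.8,"spin":0},{"grip":0,"tx":0,"ty":0,"tz":0.3,"spin":0},{"grip":0,"tx":0,"ty":0,"tz":0,"spin":0},{"grip":0,"tx":0,"ty":0,"tz":0,"spin":0}]' >/dev/null; python3 rel.py
cat > knob.py <<'E'
from h import *
p,d,c=snap('side'); P=cloud(d,c); a=np.array([.5765,-.0272])
k=(d>0)&(P[:,:,2]>.10)&(P[:,:,2]<.134)&(np.hypot(P[:,:,0]-a[0],P[:,:,1]-a[1])<.04); print('head',P[k].mean(0).round(4),k.sum())
save('s4',cv2.resize(p[130:220,180:280],(700,600),interpolation=cv2.INTER_CUBIC))
E
python3 knob.py
```

```text
t 12.73 tcp [ 0.5778 -0.027   0.1472] yawx -175.86 zdir [ 0.001  0.    -1.   ] q7 1.11 F [-0.5 -0.4  0.6] m [ 0.03  -0.027  0.029] op 0.5 ff 0.0
along u mm 1.2 lat mm 0.5 z 147.2
head [ 0.5969 -0.0226  0.1174] 156
```

View pics/s4.png

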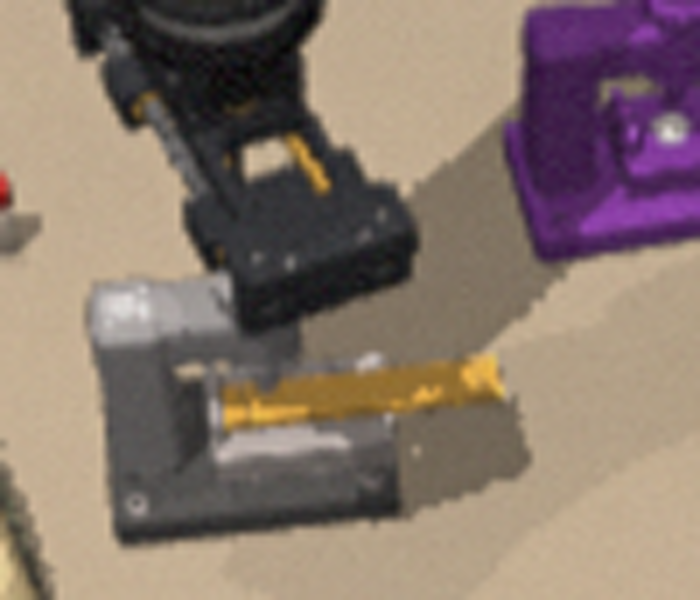

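The gripper surrounds the thimble, and the strip lies on the table against the stop (222,400). Correcting 1.7 mm and gripping.

```bash
python3 -m creep '[{"grip":0,"tx":0.16,"ty":0,"tz":0.2,"spin":0},{"grip":0,"tx":0,"ty":0,"tz":0,"spin":0},{"grip":0,"tx":0,"ty":0,"tz":0,"spin":0}]' >/dev/null; python3 rel.py; python3 -m creep '[{"grip":-0.4,"tx":0,"ty":0,"tz":0,"spin":0},{"grip":-1,"tx":0,"ty":0,"tz":0,"spin":0},{"grip":-1,"tx":0,"ty":0,"tz":0,"spin":0},{"grip":-1,"tx":0,"ty":0,"tz":0,"spin":0},{"grip":-1,"tx":0,"ty":0,"tz":0,"spin":0},{"grip":-1,"tx":0,"ty":0,"tz":0,"spin":0}]' 40 >/dev/null; python3 rel.py
```

```text
t 13.03 tcp [ 0.576  -0.0275  0.1453] yawx -175.86 zdir [ 0.001 -0.    -1.   ] q7 1.11 F [-0.   0.2 -0.3] m [ 0.087 -0.002 -0.02 ] op 0.499 ff 0.0
along u mm -0.5 lat mm -0.4 z 145.3
t 13.53 tcp [ 0.576  -0.0274  0.145 ] yawx -175.85 zdir [ 0.  0. -1.] q7 1.11 F [ 1.2 -0.2 -0.1] m [0.072 0.012 0.   ] op 0.212 ff 40.0
along u mm -0.5 lat mm -0.3 z 145.0
```

```bash
cat > tq.py <<'E'
from h import *
s=r.get_state(); M=R.from_quat(s['eef_rot']).as_matrix()
print('t',round(float(s['clock']),2),'yaw',np.degrees(np.arctan2(M[1,0],M[0,0])).round(1),'mz',s['moment'][2].round(3),'tau7',s['joint_torque'][6].round(3),'q7',s['q'][6].round(2),'F',s['contact_force'].round(1),'ff',s['finger_force'].round(0))
E
python3 tq.py; for i in 1 2; do python3 -m creep '[{"grip":-1,"tx":0,"ty":0,"tz":0,"spin":2.5},{"grip":-1,"tx":0,"ty":0,"tz":0,"spin":2.5},{"grip":-1,"tx":0,"ty":0,"tz":0,"spin":2.5},{"grip":-1,"tx":0,"ty":0,"tz":0,"spin":2.5}]' >/dev/null; python3 tq.py; done
```

```text
Traceback (most recent call last):
  File "tq.py", line 3, in <module>
    print('t',round(float(s['clock']),2),'yaw',np.degrees(np.arctan2(M[1,0],M[0,0])).round(1),'mz',s['moment'][2].round(3),'tau7',s['joint_torque'][6].round(3),'q7',s['q'][6].round(2),'F',s['contact_force'].round(1),'ff',s['finger_force'].round(0))
                                                                                                                                                                                                                             ^^^^^^^^^^^^^^^^^^^^^^^
AttributeError: 'float' object has no attribute 'round'
Traceback (most recent call last):
  File "tq.py", line 3, in <module>
    print('t',round(float(s['clock']),2),'yaw',np.degrees(np.arctan2(M[1,0],M[0,0])).round(1),'mz',s['moment'][2].round(3),'tau7',s['joint_torque'][6].round(3),'q7',s['q'][6].round(2),'F',s['contact_force'].round(1),'ff',s['finger_force'].round(0))
                                                                                                                                                                                                                             ^^^^^^^^^^^^^^^^^^^^^^^
AttributeError: 'float' object has no attribute 'round'
Traceback (most recent call last):
  File "tq.py", line 3, in <module>
    print('t',round(float(s['clock']),2),'yaw',np.degrees(np.arctan2(M[1,0],M[0,0])).round(1),'mz',s['moment'][2].round(3),'tau7',s['joint_torque'][6].round(3),'q7',s['q'][6].round(2),'F',s['contact_force'].round(1),'ff',s['finger_force'].round(0))
                                                                                                                                                                                                                             ^^^^^^^^^^^^^^^^^^^^^^^
AttributeError: 'float' object has no attribute 'round'
```

```bash
sed -i "s/,'ff'.*)$/)/" tq.py; python3 tq.py; for i in 1 2; do python3 -m creep '[{"grip":-1,"tx":0,"ty":0,"tz":0,"spin":2},{"grip":-1,"tx":0,"ty":0,"tz":0,"spin":2}]' >/dev/null; python3 tq.py; done;  python3 -m creep '[{"grip":-1,"tx":0,"ty":0,"tz":0,"spin":0}]' >/dev/null; python3 tq.py;python3 -m creep '[{"grip":-1,"tx":0,"ty":0,"tz":0,"spin":0}]' >/dev/null; python3 tq.py
```

```text
t 14.2 yaw 164.0 mz 0.117 tau7 0.337 q7 0.85 F [0.  0.2 1.7]
t 14.37 yaw 160.1 mz 0.0 tau7 0.255 q7 0.8 F [-0.5 -0.5  0.4]
t 14.53 yaw 156.1 mz 0.092 tau7 0.253 q7 0.75 F [-0.5  0.5 -0.1]
t 14.62 yaw 156.1 mz -0.001 tau7 -0.241 q7 0.75 F [ 0.4 -0.4  0.9]
t 14.7 yaw 156.2 mz -0.013 tau7 -0.01 q7 0.75 F [-0.3  1.4 -0. ]
```

```bash
cat > tq.py <<'E'
from h import *
s=r.get_state(); M=R.from_quat(s['eef_rot']).as_matrix()
print(np.degrees(np.arctan2(M[1,0],M[0,0])).round(1),'mz',s['moment'][2].round(3),'tau7',s['joint_torque'][6].round(3))
E
for i in 1 2 3 4 5 6 7 8 9 10; do python3 -m creep '[{"grip":-1,"tx":0,"ty":0,"tz":0,"spin":1.5}]' >/dev/null; python3 tq.py; done
```

```text
154.7 mz 0.107 tau7 0.367
153.1 mz 0.063 tau7 0.224
151.5 mz 0.104 tau7 0.18
150.0 mz -0.024 tau7 0.175
148.5 mz 0.022 tau7 0.18
147.0 mz 0.083 tau7 0.177
145.5 mz 0.117 tau7 0.169
144.0 mz 0.044 tau7 0.17
142.5 mz 0.032 tau7 0.176
141.0 mz 0.093 tau7 0.174
```

Joint-7 torque is very steady at 0.175 when free-running at 1.5° per row; slip should show as about +0.08, near 0.255. Continuing at the same speed.

```bash
for i in 1 2 3 4 5 6 7 8 9 10; do python3 -m creep '[{"grip":-1,"tx":0,"ty":0,"tz":0,"spin":1.5}]' >/dev/null; python3 tq.py; done
```

```text
139.5 mz 0.04 tau7 0.167
138.0 mz 0.041 tau7 0.167
136.5 mz 0.075 tau7 0.173
135.0 mz 0.097 tau7 0.171
133.5 mz 0.108 tau7 0.164
132.0 mz 0.043 tau7 0.165
130.5 mz 0.005 tau7 0.171
129.0 mz 0.11 tau7 0.17
127.5 mz 0.067 tau7 0.162
126.0 mz 0.022 tau7 0.162
```

```bash
for i in 1 2 3 4 5 6 7; do python3 -m creep '[{"grip":-1,"tx":0,"ty":0,"tz":0,"spin":1.5}]' >/dev/null; python3 tq.py; done
```

```text
124.5 mz 0.113 tau7 0.169
123.0 mz 0.066 tau7 0.168
121.5 mz 0.078 tau7 0.161
120.0 mz 0.008 tau7 0.16
118.5 mz -0.009 tau7 0.167
117.0 mz 0.105 tau7 0.167
115.5 mz 0.093 tau7 0.16
```

```bash
for i in 1 2 3 4 5 6 7 8; do python3 -m creep '[{"grip":-1,"tx":0,"ty":0,"tz":0,"spin":1.5}]' >/dev/null; python3 tq.py; done
```

```text
114.0 mz 0.001 tau7 0.159
112.5 mz 0.049 tau7 0.165
111.0 mz 0.067 tau7 0.166
109.5 mz 0.098 tau7 0.159
108.0 mz 0.04 tau7 0.158
106.5 mz 0.024 tau7 0.164
105.0 mz 0.063 tau7 0.165
103.5 mz 0.118 tau7 0.158
```

```bash
for i in 1 2 3 4 5 6 7 8; do python3 -m creep '[{"grip":-1,"tx":0,"ty":0,"tz":0,"spin":1.5}]' >/dev/null; python3 tq.py; done
```

```text
102.0 mz 0.078 tau7 0.157
100.5 mz -0.054 tau7 0.163
99.0 mz 0.081 tau7 0.165
97.5 mz 0.107 tau7 0.158
96.0 mz 0.069 tau7 0.156
94.5 mz 0.048 tau7 0.162
93.0 mz 0.097 tau7 0.164
91.5 mz 0.148 tau7 0.158
```

```bash
for i in 1 2 3 4 5 6 7 8; do python3 -m creep '[{"grip":-1,"tx":0,"ty":0,"tz":0,"spin":1.5}]' >/dev/null; python3 tq.py; done
```

```text
90.0 mz 0.028 tau7 0.155
88.5 mz 0.041 tau7 0.161
87.0 mz 0.031 tau7 0.164
85.5 mz 0.044 tau7 0.158
84.0 mz 0.105 tau7 0.154
82.5 mz 0.023 tau7 0.16
81.0 mz 0.103 tau7 0.164
79.5 mz 0.12 tau7 0.158
```

```bash
for i in 1 2 3 4 5 6 7 8; do python3 -m creep '[{"grip":-1,"tx":0,"ty":0,"tz":0,"spin":1.5}]' >/dev/null; python3 tq.py; done
```

```text
78.0 mz -0.012 tau7 0.154
76.5 mz 0.09 tau7 0.159
75.0 mz 0.056 tau7 0.164
73.5 mz 0.058 tau7 0.159
72.0 mz 0.046 tau7 0.154
70.5 mz 0.023 tau7 0.159
69.0 mz 0.028 tau7 0.164
67.5 mz 0.11 tau7 0.159
```

```bash
for i in 1 2 3 4 5 6 7 8; do python3 -m creep '[{"grip":-1,"tx":0,"ty":0,"tz":0,"spin":1.5}]' >/dev/null; python3 tq.py; done
```

```text
66.0 mz -0.022 tau7 0.154
64.5 mz 0.034 tau7 0.158
63.0 mz 0.049 tau7 0.164
61.5 mz 0.094 tau7 0.16
60.0 mz 0.111 tau7 0.154
58.5 mz 0.054 tau7 0.158
57.0 mz 0.025 tau7 0.164
55.5 mz 0.078 tau7 0.161
```

```bash
for i in 1 2 3 4 5 6 7 8; do python3 -m creep '[{"grip":-1,"tx":0,"ty":0,"tz":0,"spin":1.5}]' >/dev/null; python3 tq.py; done
```

```text
54.0 mz 0.058 tau7 0.155
52.5 mz 0.061 tau7 0.158
51.0 mz 0.06 tau7 0.164
49.5 mz 0.096 tau7 0.161
48.0 mz 0.048 tau7 0.145
46.5 mz 0.041 tau7 0.132
45.0 mz 0.074 tau7 0.122
43.5 mz 0.177 tau7 0.105
```

Torque changed from 49° on: tau7 shifted by 0.055 and mz rose to 0.18. The spindle is closing on the strip. Small steps now.

```bash
for i in 1 2 3; do python3 -m creep '[{"grip":-1,"tx":0,"ty":0,"tz":0,"spin":1.5}]' >/dev/null; python3 tq.py; done
```

```text
42.0 mz 0.183 tau7 0.088
40.5 mz 0.108 tau7 0.078
39.0 mz 0.107 tau7 0.076
```

```bash
python3 -m creep '[{"grip":-1,"tx":0,"ty":0,"tz":0,"spin":1.5}]' >/dev/null; python3 tq.py
```

```text
37.5 mz 0.147 tau7 0.075
```

The torque has levelled off at +0.08, so the ratchet has just slipped. Letting go, rising and checking.

```bash
python3 -m creep '[{"grip":-1,"tx":0,"ty":0,"tz":0,"spin":0},{"grip":0,"tx":0,"ty":0,"tz":0,"spin":0},{"grip":0,"tx":0,"ty":0,"tz":0,"spin":0},{"grip":0,"tx":0,"ty":0,"tz":0,"spin":0},{"grip":0,"tx":0,"ty":0,"tz":-1,"spin":0},{"grip":0,"tx":0,"ty":0,"tz":-2,"spin":0},{"grip":0,"tx":0,"ty":0,"tz":-3,"spin":0},{"grip":0,"tx":0,"ty":0,"tz":-3,"spin":0}]'; python3 -m creep '[{"grip":0,"tx":0,"ty":0,"tz":-2,"spin":0},{"grip":0,"tx":0,"ty":0,"tz":0,"spin":0},{"grip":0,"tx":0,"ty":0,"tz":0,"spin":0}]' >/dev/null; python3 rel.py; python3 chk.py
python3 - <<'E'
from h import *
p,_,_=snap('side'); save('s5',cv2.resize(p[130:220,180:280],(700,600),interpolation=cv2.INTER_CUBIC))
E
```

```text
clock: 21.95
tool_pos: [0.5747, -0.0281, 0.236]
eef_rot: [0.947, 0.322, -0.001, -0.0]
contact_force: [1.0, -0.5, -0.1]
opening: 0.498
finger_force: 0.0
t 22.2 tcp [ 0.5761 -0.028   0.2565] yawx 37.6 zdir [ 0.002 -0.    -1.   ] q7 -0.72 F [ 0.  -0.2 -0.9] m [0.003 0.077 0.004] op 0.502 ff 0.0
along u mm -0.2 lat mm -0.8 z 256.5
wrist 858 u [-98.2  16. ] v [-11.1  10. ] rect [0.0219 0.118 ] 76.4 z 0.0499
   -90 v mid -0.8
   -70 v mid -0.8
   -50 v mid -0.3
   -30 v mid 4.9
   10 v mid 8.1
  table u [-51.1  18.1] v [-25.2  23. ]
side 247 u [-99.4  17. ] v [-8.8 14.8] rect [0.0252 0.1184] 76.1 z 0.0499
   -90 v mid 2.9
   -70 v mid 3.3
   -50 v mid 3.3
   -30 v mid 3.0
   -10 v mid 4.6
  table u [-52.2  16.4] v [-24.3  27. ]
top 0
```

View pics/s5.png

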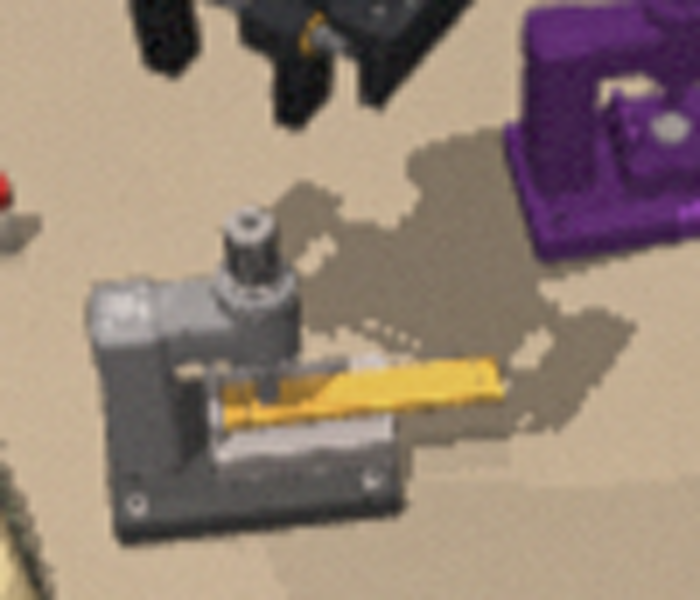

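The spindle is down on the strip at (270,385). The strip is straight, against the stop and centred, and the gripper is clear of everything. Handing in.

```bash
python3 -c "
from plant import workorder
print(workorder.finish_job())"
```

```text
the job is handed in; nothing more can be done
None
```

The job is handed in: the strip lies centred on the table against the back stop, clamped with the ratchet stopped about 3° after it began to slip (an estimated 21 N against the 32 N limit), in about 22 s, and the robot is clear of everything.

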